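Trace the stepped tile joint with the sprung-nib pen

TASK

The grout pen lies flat in the tray: lay it in the slanted rest, nib down, let go, and take it again by its tail so that it can be held upright. Then, with the nib lightly pressed in but never pushed right home, draw it slowly (no faster than about 5 cm/s) along the stepped joint of the tiled pot stand, from the open end in the row of deeper tiles round both bends to the open end in the row of shallower tiles, keeping the pen upright, never lifting the nib out on the way and never running it low over the tile faces. Finally lay the pen back in the slanted rest and let go; leave the tiffin, tumbler and spice carousel undisturbed.

Things in the scene. Friction and masses are not known exactly. Their poses are not given: they have to be found in the camera images.
- pen: Grout pen: plain aluminium barrel, square 18 x 18 mm, 170 mm long, about 50 g, black band near its front. A grey nib, 6 mm thick, sticks out 24 mm from the front face. Origin at the barrel's centre; +x runs along the axis to the tail, the nib is at -x; y, z are square to the flats. It balances near its middle and starts lying across the tray's ribs, axis 26 mm above the table.
- pen_tip (a point): The very tip of the pen's nib, 109 mm from the pen's origin along its -x when the nib is fully out.
- nib (a joint): How far the sprung nib is pushed into the pen, in m: 0 fully out, 0.010 fully home. It takes 0.5 N to start and 250 N/m more: about 3 N fully home. Work between about 2 and 8 mm.
- tray: Fixed shallow open dark wooden tray, 260 (x) x 140 (y) mm, walls 3 mm thick and 16 mm high, floor 3 mm thick. Two ribs across it, 12 mm wide, tops 17 mm above the table, 60 mm to -x and 10 mm to +x of its centre, carry the pen, whose tail points to the tray's +x. Origin at the centre of its underside.
- rest: Fixed slanted pen rest, base 125 (x) x 80 (y) mm, origin under its centre. A steel trough, open above, rises at 45 deg to the rest's +x: 100 mm long, 28 mm wide inside, walls 1 mm lower than a pen lying in it; a 5 mm high lip at the low end stops the barrel's front face, the nib passing over it. A pen in it points nib down to -x; the tail 70 mm stick out free to be gripped.
- rest_seat (a point): Where the centre of the barrel's front face lies when the pen is fully down in the rest: 9 mm above the trough floor, 48 mm above the table, 45 mm from the rest's origin along its -x.
- rest_mid (a point): Where the pen's origin lies when the pen is fully down in the rest (85 mm up the slope from rest_seat, 108 mm above the table).
- pot_stand: Fixed pot stand: dark board 150 (x) x 198 (y) x 10 mm, four white tiles 6 mm thick on it (faces at 16 mm): a row of 80 mm deep tiles at -x, a row of 50 mm deep ones at +x. Open joints 12 mm wide, 6 mm deep. The stepped joint runs straight between joint_start, bend1, bend2, finish: 78 mm, 60 mm, 48 mm; leave the row joint's ends beyond the bends. Origin at the centre of its underside, z up.
- joint_start (a point): On the joint floor, mid-width, 8 mm inside the open end of the joint in the row of 80 mm deep tiles; at (-63, -30, 10) mm in the pot stand's frame.
- joint_bend1 (a point): On the joint floor, at the first bend, (15, -30, 10) mm in the pot stand's frame.
- joint_bend2 (a point): On the joint floor, at the second bend, (15, 30, 10) mm in the pot stand's frame.
- joint_finish (a point): On the joint floor, 8 mm inside the open end of the joint in the row of 50 mm deep tiles; at (63, 30, 10) mm in the pot stand's frame.
- tiffin: Bystander: closed steel tiffin, round, 108 mm across, 131 mm high, with a wire handle across its top reaching 151 mm high and 120 mm wide along its y. Loose. Origin at the centre of its underside, z up.
- tumbler: Bystander: green glass tumbler, 74 mm across, 110 mm high, open above. Loose. Origin at the centre of its underside, z up.
- carousel: Bystander: spice carousel, 144 mm across, 152 mm high, with six jars round a column and a black knob on top. The base is fixed, the top turns freely. Origin at the centre of its underside.
- carousel_top (a joint): Turn of the carousel's top, rad; it starts anywhere and must stay as it is.

How it is judged (in metres and radians):
On the way, in this order (a step that is already met when the one before it is completed fails the run):
1. the pen lies in the slanted rest, nib down, let go and still (distance between pen and rest_mid below 0.012 m and angle between the x axis of pen and the x axis of rest, either way round between 0.64 and 0.93 rad and angle between pen's own x axis and vertical below 1 rad and contact force between pen and rest above 0.1 N and contact force between each of the arm, the fingers and pen below 0.05 N and linear speed of pen below 0.02 m/s), for 0.2 s.
2. the nib is in the start end of the joint (row of deeper tiles), within 8 mm of joint_start, pressed in at least 1 mm (horizontal distance between pen_tip and joint_start below 0.008 m and z of pen_tip in the frame of pot_stand below 0.0135 m and value of joint nib above 0.001 m), for 0.04 s.
3. the nib, still pressed, is at the first bend (within 8 mm) (horizontal distance between pen_tip and joint_bend1 below 0.008 m and z of pen_tip in the frame of pot_stand below 0.0135 m and value of joint nib above 0.001 m), for 0.04 s.
4. the nib, still pressed, is at the second bend (within 8 mm) (horizontal distance between pen_tip and joint_bend2 below 0.008 m and z of pen_tip in the frame of pot_stand below 0.0135 m and value of joint nib above 0.001 m), for 0.04 s.
5. the nib, still pressed, is at the finish end (within 8 mm) (horizontal distance between pen_tip and joint_finish below 0.008 m and z of pen_tip in the frame of pot_stand below 0.0135 m and value of joint nib above 0.001 m), for 0.04 s.
At the end, for the whole second after the job is handed in: The pen lies in the slanted rest again, nib down, its centre within 12 mm of rest_mid and its axis along the trough, let go and still (under 20 mm/s); tiffin, tumbler and carousel as they were (all of step 1); the robot touches nothing.
It fails at once if the nib is pushed right home (more than 9.5 mm) while over the pot stand (x of pen_tip in the frame of pot_stand between -0.073 and 0.073 m and y of pen_tip in the frame of pot_stand between -0.097 and 0.097 m and z of pen_tip in the frame of pot_stand below 0.03 m and value of joint nib above 0.0095 m).
It fails at once if with the nib in the joint, more than 12 mm from its ends, the pen moves faster than 100 mm/s ((x of pen_tip in the frame of pot_stand between -0.073 and 0.073 m and y of pen_tip in the frame of pot_stand between -0.097 and 0.097 m and z of pen_tip in the frame of pot_stand between 0 and 0.015 m) and linear speed of pen above 0.1 m/s and horizontal distance between pen_tip and joint_start above 0.012 m and horizontal distance between pen_tip and joint_finish above 0.012 m).
It fails at once if with the nib in the joint, the pen leans more than 25 degrees ((x of pen_tip in the frame of pot_stand between -0.073 and 0.073 m and y of pen_tip in the frame of pot_stand between -0.097 and 0.097 m and z of pen_tip in the frame of pot_stand between 0 and 0.015 m) and angle between pen's own x axis and vertical above 0.436 rad).
It fails at once if the nib is above the joint or tiles by less than 15 mm, more than 18 mm away from both ends of the joint (lifted out on the way, or run over a tile face) (x of pen_tip in the frame of pot_stand between -0.073 and 0.073 m and y of pen_tip in the frame of pot_stand between -0.097 and 0.097 m and z of pen_tip in the frame of pot_stand between 0.0172 and 0.031 m and horizontal distance between pen_tip and joint_start above 0.018 m and horizontal distance between pen_tip and joint_finish above 0.018 m).
It fails at once if the tiffin or tumbler is moved more than 10 mm or tipped, or the carousel is pushed with more than 1 N (distance of any of tiffin, tumbler from where it was at the start of the episode above 0.01 m or angle between any of tiffin, tumbler's own z axis and vertical above 0.15 rad or contact force between anything else and carousel above 1 N).
It also fails if it takes over 72 s, if anything falls off the work surface, if the arm or the gripper's body presses on something with over 40 N, if the wrist force passes 120 N, or if a joint passes its speed limit or range.

ROBOT

A 7-joint arm with a two-finger parallel gripper is mounted at the origin on the work surface. World frame = base frame: x ahead of the robot, y to its left, z up, the work surface at z = 0. Lengths are in m, angles in degrees, forces in N, time in s.
With the tool pointing down it reaches from about 0.4 to 0.875 m from the base axis. Payload 19.3 kg.
Tool frame: the origin (TCP) lies midway between the tips of the shut fingers; the grasp point (between the pads) lies grasp_offset behind it (grasp_offset is the distance from the TCP to the grasp point, in m); z points along the fingers, y is the line along which they close (so a half turn about z gives the same grasp; the last joint's range is limited). The gripper opens to 85 mm and grips with 20 to 120 N. Pads are 22 mm wide; open, the fingers measure 114 mm over their backs; the gripper's body (76 mm by 85 mm) begins 54 mm behind the grasp point. The pads swing forward as they close: fully open they stand 13 mm farther back than shut.
Start: joints at [-81.2, 29.874, -2.08, 91.645, 1.215, 58.505, -6.463], TCP at [0.139, 0.609, 0.231] pointing down, gripper open.
Joint ranges: [-166.77, 166.77], [-17.47, 122.26], [-85.68, 81.53], [9.62, 139.38], [-72.42, 252.41], [9.2, 110.78], [-144.41, 144.41]. Speed limits (degrees/s): [108.29, 108.29, 136.94, 136.94, 172.46, 172.46, 172.46].

INTERFACE

Orientations are given as [roll, pitch, yaw] about the fixed x, y, z axes, in that order (R = Rz(yaw) Ry(pitch) Rx(roll)).
In Python, from workcell import goto, servo_line, move_j, grip, dwell, solve_ik, state, read_camera, IKError, sign_off, grasp_offset gives the robot as it stands. Calls block until the motion is done:
- goto(position, orientation): joint-space move of the TCP to a pose.
- servo_line(position, rotation=None, velocity=0.15, guard=None): straight line of the TCP; rotation=None keeps the orientation; velocity is the mean speed in m/s. With guard (N) it stops when the force on the tool has changed by that much, and returns True; else False.
- move_j(angles): joint-space move.
- grip(opening): finger opening in m; the grip force is fixed at half the most; returns when the fingers have stopped.
- dwell(seconds).
- solve_ik(position, orientation): joint angles nearest the present ones, or None.
- state(): the state.
- read_camera(name): name is "side" or "top" or "wrist"; returns a dict with "image" (480x640x3 uint8, red, green, blue), "range_z" (480x640 float32, m along the optical axis (not along the pixel's ray), 0 where there is no reading), "fx", "fy", "cx", "cy" (pixels), "world_to_cam" (4x4, takes a point from world to camera coordinates). Camera axes: x right, y up, looking along -z (the intrinsics and any distortion apply to the point x, -y, -z); pixel columns grow to the right and rows downward; lengths in m; the calibration is good to about 2 mm. A picture is of the moment at which its call begins.
A pose or a line that the arm cannot do raises IKError and nothing moves.
- sign_off(): hands the job in; it is judged then, once.
The state is a dict: "time_s": time; "qpos": joint angles; "joint_vel": joint speeds; "tau": joint torques, N m; "eef_pos": TCP position; "orientation": TCP orientation; "wrist_force": force on the tool from outside, world axes, zero at the start; "moment": the same for the moment, N m; "opening": finger opening in m; "finger_force": force on a finger pad.
Only numpy, scipy, OpenCV 4.12 (cv2) and the standard library are available. Lean on these libraries where they do the work, as an engineer would, in place of code of your own. Each camera call takes 0.05 s, during which the arm holds its last target. There are 200 camera calls.

## Working session

There is one attempt and no reset: what is moved stays moved. The work goes in short steps, each a Python script; the robot and the scene stay as the last script left them, time stands still between calls to the robot, and variables do not carry over. Pictures are saved under pics/ and viewed, at most 10 in all, crops included, and the job is handed in when it is done.

```bash
ls; mkdir -p pics; python3 - <<'E'
from workcell import *
import cv2,numpy as np
print(grasp_offset, state())
for n in ("side","top"):
    c=read_camera(n); cv2.imwrite(f"pics/{n}0.png",c["image"][:,:,::-1]); np.savez(f"{n}0.npz",**c)
    print(n,c["fx"],c["cx"],c["cy"],np.round(c["world_to_cam"],3), [k for k in c])
E
```

```text
pics
0.0187 {'time_s': 0.0, 'qpos': array([-81.19984156,  29.9080217 ,  -2.08102431,  91.67122654,
         1.21496223,  58.50580233,  -6.4641084 ]), 'joint_vel': array([-0.02916058, -0.07323898, -0.03707524,  0.0087491 ,  0.08209459,
       -0.00896656,  0.07787514]), 'tau': array([-1.74786965e-04, -9.27115345e+01,  1.98000044e+00, -3.69935346e+01,
        1.78389513e-02,  8.16580374e-03, -2.78178965e-05]), 'eef_pos': array([0.13867407, 0.60909207, 0.23075412]), 'orientation': array([-1.79937209e+02,  4.92467839e-03,  1.67175741e+02]), 'wrist_force': array([0.28466898, 0.64474314, 0.14234207]), 'moment': array([0.00719512, 0.00668573, 0.02895082]), 'finger_force': 0.0, 'opening': 0.08548410094299268}
side 504.4081780465047 324.21977136323795 242.0197875830553 [[ 0.774 -0.633 -0.015 -0.387]
 [ 0.414  0.487  0.769 -0.288]
 [-0.48  -0.602  0.639 -1.037]
 [ 0.     0.     0.     1.   ]] ['image', 'range_z', 'fx', 'fy', 'cx', 'cy', 'world_to_cam']
top 509.6182315688603 309.6517570182834 238.6786511228018 [[ 0.052 -0.999 -0.002 -0.002]
 [ 0.975  0.05   0.218 -0.541]
 [-0.218 -0.013  0.976 -0.967]
 [ 0.     0.     0.     1.   ]] ['image', 'range_z', 'fx', 'fy', 'cx', 'cy', 'world_to_cam']
```

View pics/top0.png

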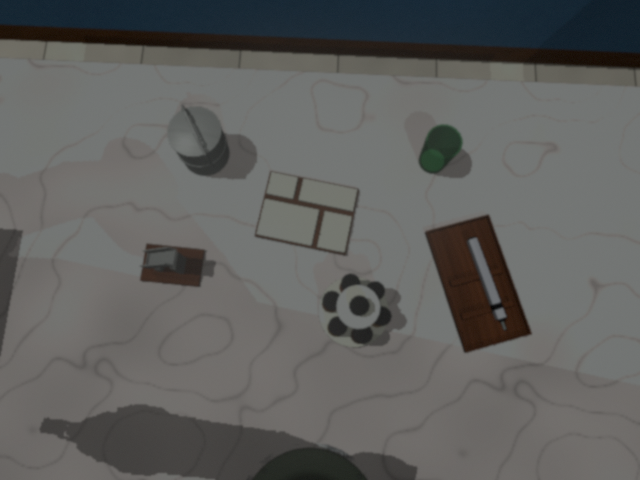

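View pics/side0.png

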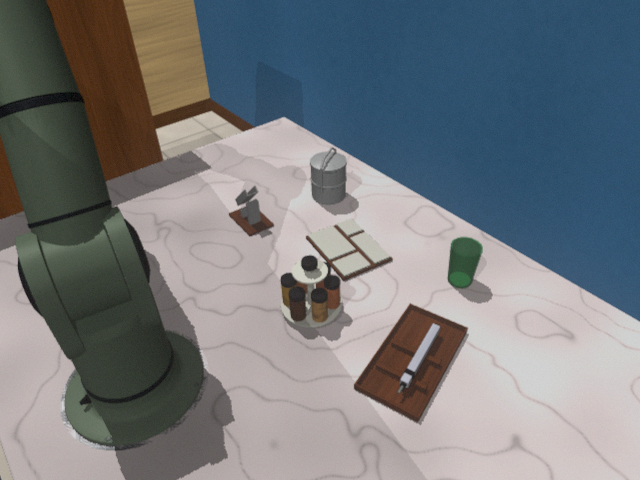

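The top view shows the tray at right (pen from tail (474,240) to nib (505,328)), the pot stand near (307,213), the rest at (173,265) and the carousel at (358,306). The tiffin is near (198,135) and the tumbler near (440,150). The side view agrees.

```bash
cat > h.py <<'E'
import numpy as np,cv2
def load(n): return dict(np.load(n))
def cloud(c):
    v,u=np.mgrid[0:480,0:640]; d=c["range_z"]
    P=np.stack([(u-c["cx"])/c["fx"]*d,-(v-c["cy"])/c["fy"]*d,-d],-1)
    T=np.linalg.inv(c["world_to_cam"]); W=P@T[:3,:3].T+T[:3,3]; W[d==0]=np.nan; return W
def onplane(c,uv,h):
    uv=np.atleast_2d(uv).astype(float); T=np.linalg.inv(c["world_to_cam"])
    r=np.stack([(uv[:,0]-c["cx"])/c["fx"],-(uv[:,1]-c["cy"])/c["fy"],-np.ones(len(uv))],-1)@T[:3,:3].T
    o=T[:3,3]; return o+r*((h-o[2])/r[:,2:])
def proj(c,P):
    P=np.atleast_2d(P); Q=P@c["world_to_cam"][:3,:3].T+c["world_to_cam"][:3,3]
    return np.stack([c["cx"]-c["fx"]*Q[:,0]/Q[:,2],c["cy"]+c["fy"]*Q[:,1]/Q[:,2]],-1)
E
python3 - <<'E'
from h import *
c=load("top0.npz");W=cloud(c);im=c["image"]
print("table z", np.nanmedian(W[...,2]), np.nanmin(W[200:330,:450,2]))
hsv=cv2.cvtColor(im,cv2.COLOR_RGB2HSV)
wood=((hsv[...,1]>100)&((hsv[...,0]<15)|(hsv[...,0]>170))).astype(np.uint8)
for nm,(x0,y0,x1,y1),h in (("stand",(245,160,370,265),.013),("rest",(130,235,215,295),None),("tray",(415,205,540,360),.016)):
    m=np.zeros_like(wood);m[y0:y1,x0:x1]=wood[y0:y1,x0:x1]
    m=cv2.morphologyEx(m,cv2.MORPH_OPEN,np.ones((2,2)))
    z=W[...,2][m>0]; print(nm,m.sum(),"z pct",np.round(np.nanpercentile(z,[5,25,50,75,95]),4))
    hh=h or np.nanmedian(z)
    vu=np.argwhere(m>0)[:,::-1]
    q=onplane(c,vu,hh)[:,:2].astype(np.float32)
    r=cv2.minAreaRect(q*1000); print(np.round(r[0],1),np.round(r[1],1),round(r[2],1)); print(np.round(cv2.boxPoints(r)))
# rest trough & pen points
for nm,(x0,y0,x1,y1),lo,hi in (("trough",(125,230,225,300),.03,.25),("pen",(460,230,512,335),.028,.06),("tiffin",(150,90,240,190),.1,.2),("tumbler",(405,115,475,185),.09,.13),("car",(310,260,400,360),.03,.2)):
    p=W[y0:y1,x0:x1].reshape(-1,3);p=p[(p[:,2]>lo)&(p[:,2]<hi)]
    if len(p)<5: print(nm,len(p));continue
    r=cv2.minAreaRect((p[:,:2]*1000).astype(np.float32)); print(nm,len(p),np.round(r[0]),np.round(r[1]),round(r[2],1),"zmax",p[:,2].max().round(3)); print(np.round(cv2.boxPoints(r)))
    if nm in("trough",):
        i=np.argsort(p[:,2]); print(np.round(p[i[::max(1,len(i)//15)]],3))
tiles=[cv2.resize(im[y0:y0+100,x0:x0+130],None,fx=3.0,fy=3.0,interpolation=cv2.INTER_CUBIC) for x0,y0 in((245,165),(110,215))]
t=cv2.resize(im[205:365,410:545],None,fx=3,fy=3)[:,:390]
s=load("side0.npz")["image"]; sc=cv2.resize(s[170:245,215:312],(390,300),interpolation=cv2.INTER_CUBIC)
pic=np.vstack([np.hstack(tiles),np.hstack([sc,cv2.resize(t,(390,300))])])
pic=cv2.convertScaleAbs(pic,alpha=1.5)
cv2.imwrite("pics/crops1.png",pic[...,::-1])
E
```

```text
table z -4.438921686955588e-05 -0.007809949722848986
stand 0 z pct nan
[0. 0.] [0. 0.] 0.0
[[0. 0.]
 [0. 0.]
 [0. 0.]
 [0. 0.]]
rest 64 z pct [0.0059 0.0074 0.0083 0.0095 0.0111]
[455.1 354.5] [26.3 15.8] 87.3
[[447. 342.]
 [462. 341.]
 [464. 367.]
 [448. 368.]]
tray 6830 z pct [-0.      0.002   0.0036  0.0054  0.017 ]
[ 474.9 -324.1] [252.9 138.2] 18.2
[[ 333. -298.]
 [ 376. -429.]
 [ 617. -350.]
 [ 573. -219.]]
trough 769 [482. 321.] [85. 35.] 87.0 zmax 0.125
[[462. 280.]
 [497. 278.]
 [502. 363.]
 [467. 364.]]
[[0.469 0.34  0.03 ]
 [0.492 0.284 0.043]
 [0.478 0.35  0.047]
 [0.492 0.285 0.054]
 [0.491 0.336 0.059]
 [0.488 0.284 0.064]
 [0.485 0.324 0.069]
 [0.484 0.285 0.074]
 [0.497 0.329 0.078]
 [0.466 0.334 0.083]
 [0.474 0.305 0.09 ]
 [0.474 0.297 0.096]
 [0.494 0.29  0.103]
 [0.467 0.308 0.109]
 [0.474 0.28  0.113]
 [0.498 0.293 0.123]]
pen 848 [ 475. -339.] [196.  20.] 19.2 zmax 0.042
[[ 379. -362.]
 [ 386. -381.]
 [ 571. -317.]
 [ 564. -298.]]
tiffin 2336 [733. 267.] [108. 107.] 56.9 zmax 0.155
[[659. 251.]
 [749. 192.]
 [808. 283.]
 [718. 341.]]
tumbler 507 [ 743. -232.] [72. 74.] 67.9 zmax 0.115
[[ 695. -251.]
 [ 764. -279.]
 [ 791. -212.]
 [ 722. -185.]]
car 3035 [404. -69.] [120. 134.] 45.4 zmax 0.156
[[ 314.  -65.]
 [ 410. -159.]
 [ 494.  -73.]
 [ 399.   21.]]
  return np.nanmean(a, axis, out=out, keepdims=keepdims)
```

View pics/crops1.png

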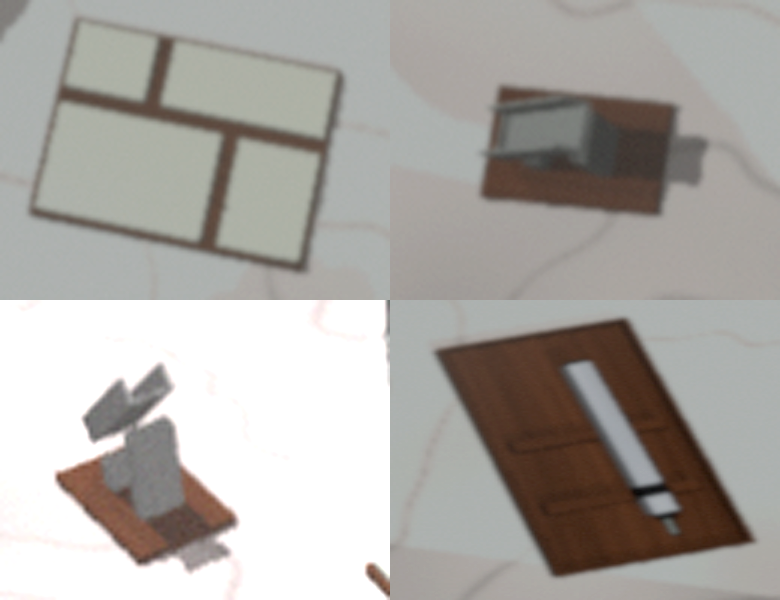

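The crops show the stand's deeper row at the bottom (towards the robot), so its start joint is at crop (210,235). Bend 1 is at (228,133), bend 2 at (158,105) and the finish at (165,50). The rest's base is about (482..678, 88..213). The pen's nib points towards the robot. Next I'll fit the poses properly, using both cameras.

```bash
cat > fit.py <<'E'
from h import *
from scipy.optimize import minimize
from scipy.ndimage import map_coordinates
def w(p,P): 
    x,y,a=p; P=np.asarray(P,float); c,s=np.cos(a),np.sin(a)
    return np.stack([x+c*P[:,0]-s*P[:,1],y+s*P[:,0]+c*P[:,1],P[:,2]],-1)
def rect(x0,x1,y0,y1,z,d,n=40):
    x0,x1,y0,y1=x0-d,x1+d,y0-d,y1+d; t=np.linspace(.04,.96,n)
    X=lambda t:x0+t*(x1-x0); Y=lambda t:y0+t*(y1-y0); o=np.ones(n)
    return np.concatenate([np.c_[X(t),o*y0,o*z],np.c_[X(t),o*y1,o*z],np.c_[o*x0,Y(t),o*z],np.c_[o*x1,Y(t),o*z]])/1e3
def fit(c,ch,A,B,p0):   # A bright samples, B dark
    s=lambda P,p:map_coordinates(ch,proj(c,w(p,P)).T[::-1],order=1,mode='nearest').mean()
    f=lambda q:-(s(A,q*sc)-s(B,q*sc)); sc=np.array([.001,.001,.01])
    b=None
    for da in(-5,0,5):
      for dx in(-6,0,6):
        for dy in (-6,0,6):
          r=minimize(f,np.array(p0)/sc+[dx,dy,da],method="Nelder-Mead",options=dict(initial_simplex=np.array(p0)/sc+[dx,dy,da]+np.array([[0,0,0],[4,0,0],[0,4,0],[0,0,4]])))
          if b is None or r.fun<b.fun:b=r
    return b.x*sc,b.fun
E
python3 - <<'E'
from fit import *
T=[(-71,9,-95,-36),(-71,9,-24,95),(21,71,-95,24),(21,71,36,95)]
A=np.concatenate([rect(*t,16,-3) for t in T]); B=np.concatenate([rect(*t,16,2.5) for t in T])
for n in("top0","side0"):
    c=load(n+".npz"); g=c["image"].astype(float); hsv=cv2.cvtColor(c["image"],cv2.COLOR_RGB2HSV).astype(float)
    i0=onplane(c,[307,213],.016)[0] if n[0]=="t" else i0
    p,f=fit(c,g[...,2],A,B,[i0[0],i0[1],-.2]); print(n,"stand",np.round(p[:2],4),np.degrees(p[2]).round(2),f)
    ab=g[...,0]-g[...,2]
    rb=onplane(load("top0.npz"),[173.4,265.3],.008)[0]
    for zz in (8,10):
      p,f=fit(c,ab,rect(-62.5,62.5,-40,40,zz,-2),rect(-62.5,62.5,-40,40,zz,2),[rb[0],rb[1],np.radians(-95)]); print(n,"rest",zz,np.round(p[:2],4),np.degrees(p[2]).round(2),f)
    p,f=fit(c,ab,rect(-130,130,-70,70,16,-2),rect(-130,130,-70,70,16,3),[.475,-.324,np.radians(18)]); print(n,"tray",np.round(p[:2],4),np.degrees(p[2]).round(2),f)
    W=cloud(c)
    m=(W[...,2]>.028)&(W[...,2]<.05)&(abs(W[...,0]-.475)<.13)&(abs(W[...,1]+.33)<.1); 
    P=W[m]; m2=P[:,2]>.03; q=P[m2]; mu=q.mean(0); u=np.linalg.svd(q[:,:2]-mu[:2])[2][0] if len(q)<3000 else None
    print("pen z med",np.median(q[:,2]),"c",mu,"ang",np.degrees(np.arctan2(u[1],u[0])), "ext",np.percentile((q[:,:2]-mu[:2])@u,[.5,99.5]))
    if 1:
        # trough in rest frame using top fit
        R0=p0=(lambda a:a)(None)
    np.save(n+"W.npy",W)
E
```

```text
top0 stand [0.6092 0.0358] -8.99 -39.55201819187285
top0 rest 8 [0.4818 0.3121] -93.07 -7.525846379566518
top0 rest 10 [0.4816 0.3116] -93.11 -7.386879936866846
top0 tray [ 0.4795 -0.3223] 17.98 -14.738151253673058
pen z med 0.034775279147447824 c [ 0.48086365 -0.33656781  0.03476112] ang -160.59211211595567 ext [-0.08936076  0.09053444]
side0 stand [0.6081 0.0345] -9.12 -59.88690308537683
side0 rest 8 [0.4801 0.3099] -93.27 -11.262318674853736
side0 rest 10 [0.4788 0.3074] -93.29 -11.256014935321847
side0 tray [ 0.4777 -0.3236] 18.04 -25.331229749925946
pen z med 0.034174099984083606 c [ 0.47600648 -0.3408629   0.03412162] ang -160.8009556702193 ext [-0.09288492  0.08245345]
```

```bash
python3 - <<'E'
from fit import *
a=np.radians(-93.15); c_,s_=np.cos(a),np.sin(a)
for n in("top0","side0"):
    W=np.load(n+"W.npy"); d=W-np.array([.481,.311,0]); X=d[...,0]*c_+d[...,1]*s_; Y=-d[...,0]*s_+d[...,1]*c_; Z=W[...,2]
    m=(abs(X)<.08)&(abs(Y)<.009)&(Z>.025); q=np.c_[X[m],Z[m]]
    # distance above floor line: floor passes through seat minus 9mm normal
    nrm=((q[:,1]-.048)-(q[:,0]+.045))/np.sqrt(2); al=((q[:,1]-.048)+(q[:,0]+.045))/np.sqrt(2)
    k=abs(nrm+.009)<.008; print(n,m.sum(),k.sum(),"floor normal offs",np.median(nrm[k]),np.percentile(al[k],[1,99]))
    ab=(Z>.03)&(abs(X)<.09)&(abs(Y)<.04); nn=((Z-.048)-(X+.045))/np.sqrt(2); walls=ab&(nn>.0)&(nn<.012); print("walls Y:",np.histogram(Y[walls],np.arange(-.022,.024,.004)), "above pen line:",(ab&(nn>.012)).sum())
    c=load(n+".npz"); g=c["image"].astype(float)[...,2]
    p,f=fit(c,g,rect(-85,85,-9,9,35,-2.5,80),rect(-85,85,-9,9,35,2.5,80),[.485,-.335,np.radians(19.3)]); print("pen",p[:2],np.degrees(p[2]),f)
E
python3 - <<'E'
from workcell import *
import numpy as np
from scipy.spatial.transform import Rotation as R
def ori(z,y):
    z=np.array(z)/np.linalg.norm(z); y=np.array(y)/np.linalg.norm(y); M=np.c_[np.cross(y,z),y,z]; return R.from_matrix(M).as_euler('xyz',degrees=True)
a=np.radians(-93.15); ex=np.array([np.cos(a),np.sin(a),0]); ey=np.array([-np.sin(a),np.cos(a),0]); ez=np.array([0,0,1])
t=(ex+ez)/2**.5; mid=np.array([.481,.311,0])+(-.045+.085/2**.5)*ex+.108*ez
for al in (0,15,30,45,60,75,90):   # angle of tool from perpendicular (0) towards along-axis(90)
  z=np.cos(np.radians(al))*(ex-ez)/2**.5 - np.sin(np.radians(al))*t
  for s in(1,-1):
    o=ori(z,s*ey); g=mid+.055*t; out=[]
    for back in (0,.08):
        q=solve_ik(g+grasp_offset*z-back*z,o); out.append(None if q is None else np.round(q).astype(int).tolist())
    print(al,s,np.round(o),out)
E
```

```text
top0 336 254 floor normal offs -0.0073832997978403 [-0.00330451  0.09954011]
walls Y: (array([ 0, 68,  8,  0,  0,  0,  0,  0,  1, 81,  0]), array([-0.022, -0.018, -0.014, -0.01 , -0.006, -0.002,  0.002,  0.006,
        0.01 ,  0.014,  0.018,  0.022])) above pen line: 0
pen [ 0.48388351 -0.33643833] 19.37177166856922 -61.965464490451055
side0 158 37 floor normal offs -0.012284046430317663 [-0.0019328   0.10243612]
walls Y: (array([ 3, 30,  2,  0,  0,  0,  0,  0,  6, 21,  0]), array([-0.022, -0.018, -0.014, -0.01 , -0.006, -0.002,  0.002,  0.006,
        0.01 ,  0.014,  0.018,  0.022])) above pen line: 0
pen [ 0.48239505 -0.33734523] 19.051194888473656 -111.2476105548027
0 1 [180.  45.  87.] [[-67, 53, 30, 90, 7, 75, -48], [-69, 52, 30, 81, 7, 85, -47]]
0 -1 [-180.  -45.  -93.] [[-39, 49, -16, 88, 34, 88, 107], [-42, 48, -18, 80, 33, 97, 109]]
15 1 [180.  30.  87.] [[-64, 45, 29, 97, 2, 63, -43], [-66, 42, 29, 90, 3, 73, -44]]
15 -1 [-180.  -30.  -93.] [[-35, 41, -16, 95, 29, 72, 111], [-37, 39, -17, 88, 27, 82, 113]]
30 1 [180.  15.  87.] [[-58, 38, 26, 104, -5, 51, -36], [-61, 33, 27, 99, -3, 61, -37]]
30 -1 [-180.  -15.  -93.] [[-29, 35, -16, 102, 23, 57, 118], [-31, 31, -17, 97, 20, 67, 121]]
45 1 [180.   0.  87.] [[-50, 32, 21, 110, -17, 41, -22], [-53, 26, 25, 107, -14, 50, -24]]
45 -1 [-180.    0.  -93.] [[-20, 31, -19, 109, 15, 42, 129], [-22, 25, -17, 105, 9, 52, 134]]
60 1 [180. -15.  87.] [[-36, 29, 11, 116, -36, 33, 0], [-42, 22, 22, 114, -32, 44, -2]]
60 -1 [-180.   15.  -93.] [[-4, 31, -31, 114, 6, 30, 142], [25, 39, -73, 110, 35, 50, 116]]
75 1 [180. -30.  87.] [[-12, 30, -9, 119, -53, 29, 24], [-22, 23, 10, 119, -52, 42, 24]]
75 -1 [-180.   30.  -93.] [[27, 46, -65, 118, 34, 27, 124], [-49, 30, 46, 120, -67, 57, -142]]
90 1 [180. -45.  87.] [[19, 41, -42, 121, -54, 22, 35], [5, 28, -13, 121, -64, 43, 45]]
90 -1 [-180.   45.  -93.] [[7, 37, -26, 122, -70, 30, -131], [-3, 28, -2, 122, -69, 48, -132]]
```

```bash
cat > t.py <<'E'
from workcell import *
import numpy as np
from scipy.spatial.transform import Rotation as R
ez=np.array([0,0,1.])
def frame(deg): a=np.radians(deg); return np.array([np.cos(a),np.sin(a),0]),np.array([-np.sin(a),np.cos(a),0])
rx,ry=frame(-93.15); rt=(rx+ez)/2**.5
REST=np.array([.481,.311,0]); MID=REST+(-.045+.085/2**.5)*rx+.108*ez
sx,sy=frame(-9.05); S=np.array([.6087,.0352,0])
def stand(x,y,z): return S+x*sx+y*sy+z*ez
def hand(pen,t,y,al,off):
    """tool position, orientation for pen origin, axis t (to tail), pen y; tool al deg from square to along; gripped off along the pen"""
    a=np.radians(al); n=np.cross(t,y); z=-np.cos(a)*n-np.sin(a)*t
    M=np.c_[np.cross(y,z),y,z]; return pen+off*t+grasp_offset*z, R.from_matrix(M).as_euler('xyz',degrees=True), z
def say(m=""):
    s=state(); print(m,"t%.1f"%s["time_s"],"p",np.round(s["eef_pos"],4),"o",np.round(s["orientation"],1),"q",np.round(s["qpos"]).astype(int),"op %.4f"%s["opening"],"F",np.round(s["wrist_force"],2))
E
python3 - <<'E'
from t import *
px,py=frame(19.2); P=np.array([.4832,-.3369,.028])
p,o,z=hand(P,px,py,0,.050)
print(p,o,solve_ik(p,o))
goto(p+.10*ez,o); say("above"); grip(.045); servo_line(p,velocity=.12); say("down")
grip(0); say("grip"); servo_line(p+.28*ez,velocity=.25); say("up")
import cv2
c=read_camera("side"); im=c["image"]; cv2.imwrite("pics/pick.png",im[...,::-1])
hp,ho,_=hand(MID+.10*(-rx+ez)/2**.5+.004*rt,rt,ry,0,.050)
print(hp,ho,solve_ik(hp,ho))
E
```

```text
[ 0.53041882 -0.32045667  0.0093    ] [-180.     0.  -160.8] [ 29.69982001  46.22493314  -6.00411108  99.68592549   7.6656281
  34.48625023 128.40749336]
above t3.6 p [ 0.5309 -0.3198  0.1094] o [ 180.     0.  -160.7] q [ 43  40 -26  97  22  48 117] op 0.0852 F [ 0.48  0.99 -0.49]
down t5.1 p [ 0.5308 -0.3206  0.01  ] o [-180.     0.  -160.8] q [ 40  48 -22  99  27  39 113] op 0.0452 F [ 1.15 -0.17  0.38]
grip t5.5 p [ 0.5307 -0.3207  0.0099] o [-180.     0.  -160.8] q [ 40  48 -22  99  27  39 113] op 0.0173 F [-0.72  0.1   6.78]
up t6.7 p [ 0.5299 -0.3202  0.2881] o [ 1.799e+02 -1.000e-01 -1.608e+02] q [ 46  29 -30  88  15  68 122] op 0.0167 F [ 0.64 -0.13 -0.72]
[0.48123079 0.31519359 0.20367155] [180.    45.    86.85] [-36.88789154  49.90764109 -28.49950313  76.59463732  37.57589897
 103.03414835 -74.59950623]
```

```bash
python3 - <<'E'
from t import *
vx,vy=frame(-40); v,vo,_=hand(np.array([.50,.02,.36]),vx,vy,0,.05)
goto(v,vo); say("via")
n=(-rx+ez)/2**.5
hp,ho,z=hand(MID+.10*n+.004*rt,rt,ry,0,.050)
print(solve_ik(hp,ho)); goto(hp,ho); say("over rest")
import cv2
a=read_camera("side")["image"]; b=read_camera("top")["image"]
cv2.imwrite("pics/over.png",np.vstack([np.hstack([cv2.imread("pics/pick.png")[:,:,::-1][150:450,200:600],a[60:360,150:550]]),np.hstack([b[120:420,0:400],np.zeros((300,400,3),np.uint8)])])[...,::-1])
E
```

```text
via t8.2 p [ 0.5384 -0.0129  0.3409] o [-180.   -0.  140.] q [ 14  18 -25  95   8  69  38] op 0.0166 F [ 0.47 -0.74 -0.64]
[-41.48015957  48.56004892 -19.86491514  76.92025597  33.36053893
  99.92310364 -71.06226327]
over rest t9.9 p [0.4821 0.3142 0.204 ] o [180.   45.   86.8] q [-41  49 -20  77  33 100 -71] op 0.0170 F [ 0.92 -0.95 -0.16]
```

View pics/over.png

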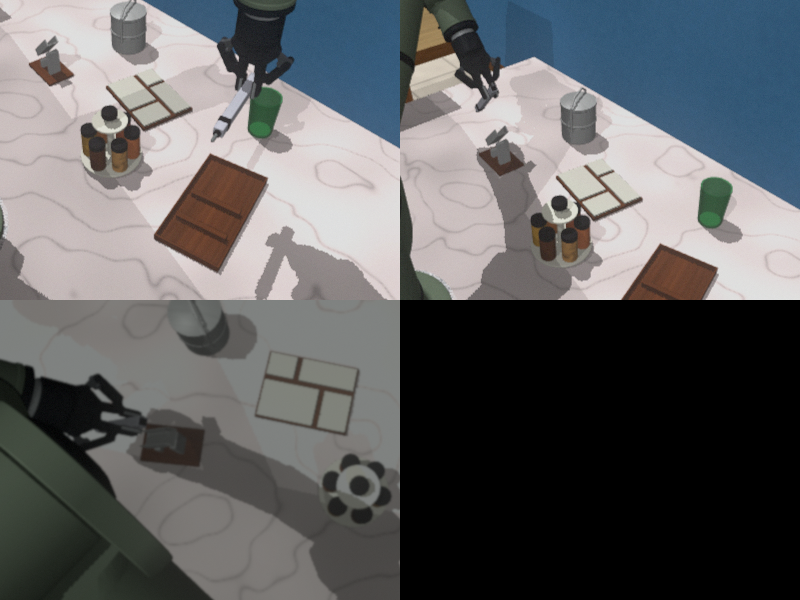

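Top left: the tray is empty and the pen hangs level from the gripper, nib at about (215,135). Top right: the pen is above the rest and foreshortened at about (487,95), as expected with its tail towards the camera. Lower it into the trough.

```bash
python3 - <<'E'
from t import *
n=(-rx+ez)/2**.5
hp,ho,z=hand(MID+.025*n+.004*rt,rt,ry,0,.050); servo_line(hp,velocity=.12); say()
hp,ho,z=hand(MID-.002*n+.004*rt,rt,ry,0,.050)
print("guard",servo_line(hp,velocity=.03,guard=3)); say("low")
s=state()["eef_pos"]; print("normal offs of grasp from expected", (s-hand(MID+.004*rt,rt,ry,0,.05)[0])@np.c_[rx*0+rt,ry,n])
grip(.05); dwell(.4); say("open")
hp2=state()["eef_pos"]-.09*z; servo_line(hp2,velocity=.15); say("back")
import cv2
d={k:read_camera(k) for k in("side","top","wrist")}
for k in d: np.savez(k+"1.npz",**d[k])
cv2.imwrite("pics/laid.png",np.hstack([cv2.resize(d["side"]["image"][130:280,180:330],(400,400)),cv2.resize(d["wrist"]["image"],(400,300)).copy().repeat(1,0) if 0 else cv2.copyMakeBorder(cv2.resize(d["wrist"]["image"],(400,300)),0,100,0,0,0)])[...,::-1])
E
```

```text
t10.8 p [0.4784 0.2629 0.1511] o [180.   44.9  86.8] q [-38  49 -20  86  35  92 -73] op 0.0169 F [ 0.06  0.84 -0.44]
guard True
low t11.4 p [0.4776 0.2472 0.1357] o [180.   45.   86.8] q [-37  49 -19  88  36  89 -74] op 0.0172 F [1.21 2.3  6.33]
normal offs of grasp from expected [0.00013869 0.00013834 0.00378374]
open t12.3 p [0.4773 0.2473 0.1354] o [-179.9   45.    86.9] q [-37  49 -19  88  36  89 -74] op 0.0497 F [ 0.83 -0.68 -0.05]
back t13.0 p [0.4808 0.3102 0.1986] o [-179.9   45.1   86.9] q [-41  49 -20  78  33  99 -71] op 0.0502 F [ 0.14  0.16 -0.3 ]
```

View pics/laid.png

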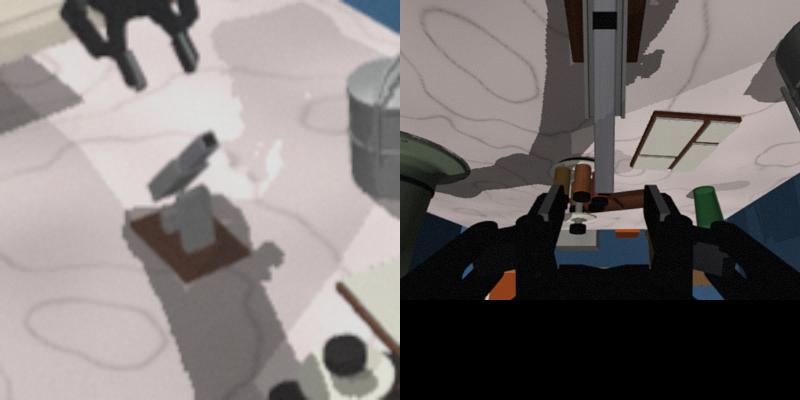

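The pen lies in the trough, with its tail out at side crop (205,140), and the wrist view shows it in the trough with its black band near the front. Next, measure how far down it sits, then regrasp.

```bash
python3 - <<'E'
from h import *
from t import rx,ry,rt,MID,ez
n=(-rx+ez)/2**.5
for k in("wrist1","top1","side1"):
    c=load(k+".npz"); W=cloud(c); d=W-MID; A=d@rt; Y=d@ry; N=d@n
    m=(abs(N-.009)<.006)&(abs(Y)<.016)&(A>.018)&(A<.11)
    if m.sum()<10: print(k,m.sum()); continue
    q=np.c_[A[m],Y[m],N[m]]; e=np.percentile(q[:,0],[99,100]); b=np.polyfit(q[:,0],q[:,2],1); by=np.polyfit(q[:,0],q[:,1],1)
    print(k,m.sum(),"tail end at",e,"(85)","Ymid",(np.percentile(q[:,1],[1,99])*1e3).round(1),"N med",np.median(q[:,2]),"slope",b[0],"yslope",by[0])
from workcell import *
from t import *
for al in(90,80,70):
    hp,ho,z=hand(MID,rt,ry,al,.055); 
    print(al,[np.round(q).astype(int).tolist() if (q:=solve_ik(hp-b*z,ho)) is not None else None for b in(.1,0)])
    for yaw in (-93,-120,-60,-9,80):
        ux,uy=frame(yaw); st=[solve_ik(*hand(stand(x,y,.010-.005+.109),ez,uy,al,.055)[:2]) for x,y in((-.063,-.03),(.015,-.03),(.015,.03),(.063,.03))]
        print("  ",yaw,[np.round(q).astype(int).tolist() if q is not None else None for q in st])
E
```

```text
wrist1 3656 tail end at [0.08595491 0.08760716] (85) Ymid [-8.2  9.4] N med 0.010322841126748873 slope -0.007160364619112811 yslope -0.0006488977169056744
top1 233 tail end at [0.08843907 0.08869743] (85) Ymid [-9.2  8.3] N med 0.010211618871690874 slope -0.0337648854081156 yslope 0.003689212114181786
side1 28 tail end at [0.08697282 0.08707976] (85) Ymid [-10.3   7.5] N med 0.005586601549042971 slope 0.006448701256377379 yslope 0.1191510650650842
90 [[43, 41, -64, 119, -16, 28, 0], [35, 53, -67, 120, 16, 16, -31]]
   -93 [[14, 31, -29, 107, 20, 47, -29], [13, 37, -28, 96, 21, 53, -26], [8, 38, -29, 94, 22, 54, -32], [8, 42, -28, 86, 22, 58, -29]]
   -120 [[10, 30, -25, 108, 17, 46, -53], [10, 36, -24, 96, 18, 52, -51], [5, 37, -25, 94, 18, 53, -56], [5, 41, -24, 86, 19, 57, -54]]
   -60 [[17, 32, -35, 107, 24, 48, 1], [17, 38, -34, 96, 25, 54, 4], [11, 39, -34, 94, 25, 55, -2], [10, 43, -33, 86, 26, 59, 1]]
   -9 [[19, 33, -37, 107, 26, 49, 50], [19, 39, -38, 95, 28, 55, 52], [15, 41, -41, 93, 31, 58, 45], [15, 45, -41, 85, 32, 62, 48]]
   80 [[28, 37, -51, 107, 35, 54, 131], [27, 4
[... 888 characters left out ...]
12, 25, -39]]
   -93 [[-3, 33, -22, 106, 35, 58, -48], [-1, 38, -21, 94, 36, 63, -43], [-6, 40, -22, 91, 35, 66, -46], [-5, 44, -21, 83, 35, 69, -42]]
   -120 [[-3, 36, -19, 99, 26, 65, -65], [-2, 42, -18, 87, 27, 71, -60], [-7, 43, -18, 83, 26, 73, -64], [-6, 47, -18, 75, 26, 77, -60]]
   -60 [[0, 29, -25, 114, 46, 47, -27], [2, 34, -25, 104, 45, 50, -20], [-3, 36, -26, 100, 45, 54, -24], [-2, 40, -26, 93, 45, 56, -19]]
   -9 [[11, 24, -28, 123, 51, 25, 23], [9, 29, -24, 112, 43, 27, 35], [8, 32, -31, 110, 49, 33, 24], [9, 35, -31, 103, 48, 36, 29]]
   80 [[-21, 34, 34, 112, -52, 52, -144], [-25, 44, 46, 101, -59, 63, -141], [-36, 51, 58, 101, -68, 70, -141], [39, 60, -73, 89, 44, 61, 133]]
```

```bash
python3 - <<'E'
from t import *
M2=MID+.0012*rt+.001*(-rx+ez)/2**.5
AL,OFF=70,.055
p1,o1,z1=hand(M2,rt,ry,35,OFF); goto(p1-.14*z1,o1); say("35")
p,o,z=hand(M2,rt,ry,AL,OFF); goto(p-.12*z,o); say("70")
servo_line(p,velocity=.1); say("in")
grip(0); say("grip"); s=state()
servo_line(p+.10*ez,velocity=.12); say("lift")
ux,uy=frame(-93.15)
q,oq,_=hand(stand(-.063,-.03,.010+.109+.075),ez,uy,AL,OFF); print(solve_ik(q,oq)); goto(q,oq); dwell(.3); say("over start")
import cv2
d={k:read_camera(k) for k in("side","top","wrist")}
for k in d: np.savez(k+"2.npz",**d[k])
cv2.imwrite("pics/up.png",np.hstack([cv2.resize(d["side"]["image"][120:300,250:430],(400,400)),cv2.resize(d["top"]["image"][150:300,230:380],(400,400))])[...,::-1])
E
```

```text
35 t13.8 p [0.4793 0.2772 0.2681] o [180.   10.   86.8] q [-19  27 -30  94  21  71 -59] op 0.0504 F [-0.03  0.47 -0.96]
70 t14.8 p [0.4754 0.2155 0.24  ] o [-179.9  -25.    86.9] q [ 18  23 -44 113 -11  39 -17] op 0.0502 F [0.3  0.87 0.03]
in t16.2 p [0.4788 0.2647 0.1319] o [180.  -25.   86.8] q [  7  33 -38 117  -5  24 -23] op 0.0495 F [-0.6  -0.06 -0.36]
grip t16.6 p [0.4787 0.2647 0.1318] o [180.  -25.   86.8] q [  7  33 -38 117  -5  24 -23] op 0.0172 F [-0.58 -3.06  5.79]
lift t17.6 p [0.4782 0.2646 0.2309] o [-179.9  -25.    86.8] q [ 10  24 -42 112  -9  37 -23] op 0.0171 F [-0.85 -0.15 -0.66]
[-10.60809484  25.58999554 -10.74902539 102.3608126   25.7418357
  63.41438739 -37.69922308]
over start t18.8 p [0.5413 0.0091 0.2313] o [-180.    20.    86.8] q [-11  26 -11 102  26  63 -38] op 0.0174 F [-0.38 -0.68 -0.26]
```

View pics/up.png

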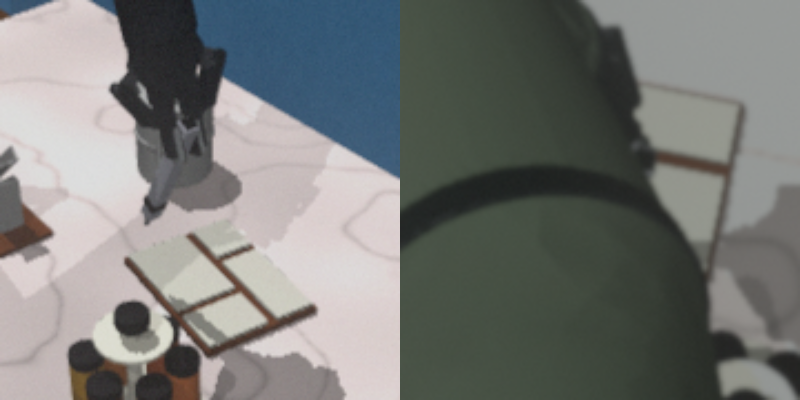

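The side view shows the nib tip at crop (150,215) and the barrel leaning, with the nib too far towards +y, so the pen seems to have swung in the pads. Next, measure the lean.

```bash
python3 - <<'E'
from h import *
from t import *
# actual pen tip expectation
ux,uy=frame(-93.15)
for k in("side2","wrist2"):
    c=load(k+".npz"); W=cloud(c)
    o=stand(-.063,-.03,0)
    m=(np.linalg.norm(W[...,:2]-o[:2],axis=-1)<.11)&(W[...,2]>.05)&(W[...,2]<.172)
    P=W[m]; print(k,len(P))
    for lo in np.arange(.05,.18,.012):
        q=P[(P[:,2]>=lo)&(P[:,2]<lo+.012)]
        if len(q): print(round(lo,3),len(q),np.round(np.median(q,0)-o,4),"spread",np.round(q.std(0)[:2],3))
c=load("wrist2.npz")
import cv2
s=load("side2.npz"); pr=proj(s,[stand(-.063,-.03,.085),stand(-.063,-.03,.27),stand(-.063,-.03,.01)]); print(pr)
cv2.imwrite("pics/w2.png",c["image"][...,::-1])
E
```

```text
side2 160
0.086 13 [-0.0774 -0.0726  0.0944] spread [0.002 0.005]
0.098 6 [0.0002 0.0686 0.1019] spread [0.002 0.001]
0.11 13 [-0.0028  0.0549  0.1188] spread [0.005 0.005]
0.122 27 [-0.0063  0.0492  0.128 ] spread [0.006 0.006]
0.134 35 [-0.0064  0.0445  0.1399] spread [0.006 0.007]
0.146 28 [-0.0063  0.0431  0.1514] spread [0.004 0.007]
0.158 33 [-0.0063  0.0348  0.1628] spread [0.005 0.007]
0.17 5 [-0.0072  0.0314  0.1706] spread [0.004 0.008]
wrist2 4599
0.05 266 [-0.0808 -0.0572  0.0558] spread [0.007 0.006]
0.062 304 [-0.0801 -0.0573  0.068 ] spread [0.007 0.006]
0.074 298 [-0.0807 -0.0572  0.0796] spread [0.007 0.006]
0.086 685 [-0.081  -0.0617  0.0948] spread [0.006 0.007]
0.098 126 [0.0035 0.0722 0.1049] spread [0.002 0.001]
0.11 47 [0.0034 0.0703 0.1167] spread [0.002 0.   ]
0.122 499 [0.0034 0.0683 0.129 ] spread [0.005 0.001]
0.134 640 [0.0031 0.0633 0.1405] spread [0.005 0.002]
0.146 791 [0.003  0.0577 0.1516] spread [0.005 0.002]
0.158 795 [0.0026 0.052  0.1641] spread [0.005 0.002]
0.17 148 [0.0033 0.0489 0.1709] spread [0.005 0.001]
[[332.84465809 238.44242098]
 [332.50138028 174.7377786 ]
 [332.96604888 260.96982049]]
```

View pics/w2.png

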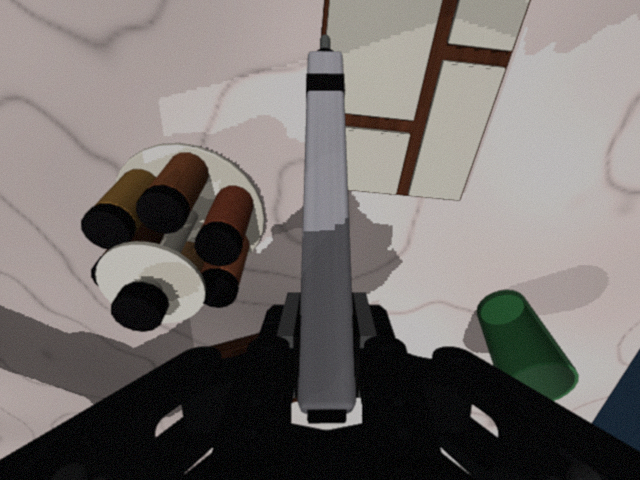

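The wrist depth shows the pen leaning about 25° in the hand, so it rotated in the pads at the regrasp or the lift. I'll write an in-hand pen gauge from the wrist depth, lay the pen back, and regrasp closer to along the axis while watching the angle.

```bash
cat > gauge.py <<'E'
from t import *
from h import cloud
import cv2
def gauge(al0,w=.02):
    """al (deg, tool from square to the pen), pen origin offset along pen from grasp (m), tip in world, axis in world"""
    s=state(); c=read_camera("wrist"); M=R.from_euler('xyz',s["orientation"],degrees=True).as_matrix()
    T=(cloud(c)-s["eef_pos"])@M; T=T[np.isfinite(T[...,0])&(abs(T[...,1])<.007)]; T[:,2]+=grasp_offset   # about the grasp point
    P=T[:,[0,2]]; al=np.radians(al0)
    for it in range(8):
        # pen -x direction (to nib) in tool x,z; face normal n
        f=np.array([-np.cos(al),np.sin(al)]); n=np.array([-np.sin(al),-np.cos(al)])
        if it==0: b=.009
        k=(abs(P@n-b)<w/(1+it))&(P@f>.03)&(P@f<.16); q=P[k]
        if len(q)<30: return None
        vx,vy,x0,y0=cv2.fitLine(q.astype(np.float32),cv2.DIST_HUBER,0,.01,.01).ravel()
        d=np.array([vx,vy]); d*=np.sign(d@f); al=np.arctan2(d[1],-d[0]); n=np.array([-np.sin(al),-np.cos(al)]); b=np.array([x0,y0])@n
    k=(abs(P@n-b)<.003)&(P@d>0)&(P@d<.2); front=np.percentile(P[k]@d,99.5)
    tip2=d*(front+.024)+n*(b-.009); L=lambda v:M@np.array([v[0],0,v[1]])
    g=s["eef_pos"]-grasp_offset*M[:,2]; ax=-L(d)
    return dict(al=np.degrees(al).round(2),n=len(q),face=round(float(b),4),off=round(float(front-.085),4),tip=np.round(g+L(tip2),4),lean=np.degrees(np.arccos(ax[2])).round(2),ax=ax)
E
python3 - <<'E'
from gauge import *
for a in(45,55,35): print(gauge(a))
AL,OFF=45,.055
p,o,z=hand(MID+.003*rt+.10*ez,rt,ry,AL,OFF); print(p,o,solve_ik(p,o))
E
```

```text
None
None
None
[0.4779164  0.25496852 0.23031219] [180.     0.    86.85] [-18.60895025  23.44434633 -20.88721344 103.60629782  10.00252032
  54.7525487  -46.86621691]
```

```bash
sed -i 's/f=np.array(\[-np.cos(al),np.sin(al)\]); n=np.array(\[-np.sin(al),-np.cos(al)\])/f=np.array([np.cos(al),np.sin(al)]); n=np.array([np.sin(al),-np.cos(al)])/; s/al=np.arctan2(d\[1\],-d\[0\]); n=np.array(\[-np.sin(al),-np.cos(al)\])/al=np.arctan2(d[1],d[0]); n=np.array([np.sin(al),-np.cos(al)])/' gauge.py
python3 - <<'E'
from gauge import *
for a in(45,50,35): print(gauge(a))
E
```

```text
{'al': np.float32(45.13), 'n': 6361, 'face': 0.0117, 'off': 0.0571, 'tip': array([0.5457, 0.0877, 0.0995]), 'lean': np.float64(24.87), 'ax': array([-0.02313248, -0.41999636,  0.90723093])}
{'al': np.float32(45.14), 'n': 6363, 'face': 0.0117, 'off': 0.0574, 'tip': array([0.5457, 0.0878, 0.0992]), 'lean': np.float64(24.87), 'ax': array([-0.02313752, -0.41990797,  0.90727172])}
{'al': np.float32(45.13), 'n': 6354, 'face': 0.0117, 'off': 0.0573, 'tip': array([0.5457, 0.0878, 0.0993]), 'lean': np.float64(24.87), 'ax': array([-0.02306261, -0.41998866,  0.90723627])}
```

The gauge gives a hold angle of 45.1° with the grip 57 mm from the pen's centre. Next: lay it back, regrasp at 80°, and gauge after each step.

```bash
python3 - <<'E'
from gauge import *
n=(-rx+ez)/2**.5
AL,OFF=45.1,.0572
p,o,z=hand(MID+.004*rt+.09*ez,rt,ry,AL,OFF); goto(p,o); g=gauge(45); print(g)
p,o,z=hand(MID+.004*rt+.015*ez+.0027*n,rt,ry,AL,OFF); servo_line(p,velocity=.12)
print(servo_line(p-.018*ez,velocity=.03,guard=2.5)); say("low"); print(gauge(45))
grip(.05); dwell(.3); say("open")
servo_line(state()["eef_pos"]+.06*ez,velocity=.15)
M2=MID+.0012*rt+.001*n
OFF=.058
p,o,z=hand(M2,rt,ry,80,OFF); goto(p-.10*z,o); say("80"); print("free",gauge(80))
servo_line(p,velocity=.1); print("in",gauge(80)); say()
grip(0); say("grip"); print("grip",gauge(80))
servo_line(p+.02*ez,velocity=.06); print("lift2",gauge(80))
servo_line(p+.09*ez,velocity=.12); print("lift9",gauge(80)); say()
E
```

```text
{'al': np.float32(45.19), 'n': 6368, 'face': 0.0119, 'off': 0.0574, 'tip': array([0.4852, 0.3705, 0.1252]), 'lean': np.float64(44.83), 'ax': array([-0.03989476, -0.70388239,  0.70919528])}
False
low t21.8 p [0.4779 0.2547 0.1315] o [ 1.80e+02 -1.00e-01  8.69e+01] q [-20  31 -19 109  14  43 -50] op 0.0173 F [-0.46  0.16 -0.97]
{'al': np.float32(45.15), 'n': 6358, 'face': 0.0119, 'off': 0.0572, 'tip': array([0.4845, 0.374 , 0.0346]), 'lean': np.float64(44.96), 'ax': array([-0.03878169, -0.70551185,  0.70763621])}
open t22.6 p [0.4779 0.2546 0.1315] o [ 1.80e+02 -1.00e-01  8.68e+01] q [-20  31 -19 109  14  43 -50] op 0.0497 F [ 0.17 -0.04  0.32]
80 t24.3 p [0.4751 0.2088 0.2169] o [-179.9  -35.    86.9] q [ 25  27 -46 117 -26  34   2] op 0.0499 F [0.27 1.1  0.07]
free {'al': np.float32(78.88), 'n': 1434, 'face': -0.0108, 'off': 0.1138, 'tip': array([0.4823, 0.3447, 0.0635]), 'lean': np.float64(46.09), 'ax': array([-0.03842329, -0.71944951,  0.69348114])}
in {'al': np.float32(78.91), 'n': 2345, 'face': 0.0086, 'off': 0.0558, 'tip': array([0.4848, 0.3728, 0.0363]), 'lean': np.float64(46.0
[... 297 characters left out ...]
ip {'al': np.float32(78.9), 'n': 2346, 'face': 0.0087, 'off': 0.0554, 'tip': array([0.4847, 0.3726, 0.0366]), 'lean': np.float64(46.09), 'ax': array([-0.04014235, -0.71935233,  0.69348458])}
lift2 {'al': np.float32(78.9), 'n': 2353, 'face': 0.0086, 'off': 0.0557, 'tip': array([0.4847, 0.3729, 0.0564]), 'lean': np.float64(46.09), 'ax': array([-0.04021378, -0.71926443,  0.69357157])}
lift9 {'al': np.float32(78.91), 'n': 2333, 'face': 0.0086, 'off': 0.0558, 'tip': array([0.4841, 0.3729, 0.1253]), 'lean': np.float64(46.08), 'ax': array([-0.03918189, -0.71919479,  0.69370287])}
 t27.3 p [0.4782 0.2654 0.2245] o [-179.9  -35.    86.8] q [ 18  27 -44 116 -26  32  -3] op 0.0173 F [ 0.32 -0.74 -0.49]
```

The grasp is firm. The gauge reads 78.9° against 80° nominal, and it doesn't change through the lift. The earlier swing was the nib catching the trough while the hand rotated too low, so this time I rise well clear first, then go over the start.

```bash
python3 - <<'E'
from gauge import *
AL,OFF=80,.0585
servo_line(state()["eef_pos"]+.15*ez,velocity=.2); say("high")
ux,uy=frame(-93.15)
q,o,_=hand(stand(-.063,-.03,.010+.109+.15),ez,uy,AL,OFF); print(solve_ik(q,o)); goto(q,o); say("above"); print(gauge(80))
q,o,_=hand(stand(-.063,-.03,.010+.109+.035),ez,uy,AL,OFF); servo_line(q,o,velocity=.12); dwell(.2); say("35mm"); print(gauge(80))
print("want tip",stand(-.063,-.03,.045))
import cv2
d={k:read_camera(k) for k in("side","wrist")}
for k in d: np.savez(k+"3.npz",**d[k])
a=d["side"]["image"][170:290,270:430]; cv2.imwrite("pics/start.png",np.hstack([cv2.resize(a,(640,480),interpolation=cv2.INTER_CUBIC)])[...,::-1])
from h import proj
print(proj(d["side"],[stand(-.063,-.03,.045),stand(-.063,-.03,.01),stand(-.063,-.03,.154)]))
E
```

```text
high t28.2 p [0.4778 0.2651 0.3732] o [-179.9  -35.    86.8] q [ 20  15 -44 106 -27  51 -10] op 0.0175 F [ 0.08  0.37 -1.38]
[  7.33732374  20.59444367 -27.51806108  96.98475044  19.89746875
  69.66404186 -29.92580589]
above t29.2 p [0.5411 0.0132 0.3085] o [-179.9    9.9   86.9] q [  7  21 -28  97  20  70 -30] op 0.0176 F [-0.6  -0.11 -0.53]
{'al': np.float32(78.9), 'n': 2376, 'face': 0.0083, 'off': 0.0576, 'tip': array([0.5413, 0.0192, 0.1604]), 'lean': np.float64(1.21), 'ax': array([ 9.66174693e-05, -2.11990747e-02,  9.99775271e-01])}
35mm t30.6 p [0.5418 0.0123 0.1946] o [180.   10.   86.8] q [  6  28 -26 105  25  56 -36] op 0.0175 F [-0.03  0.44 -0.19]
{'al': np.float32(78.89), 'n': 2362, 'face': 0.0082, 'off': 0.1123, 'tip': array([ 0.5423,  0.019 , -0.0083]), 'lean': np.float64(1.11), 'ax': array([-0.00185286, -0.01931178,  0.99981177])}
want tip [0.54176537 0.01548313 0.045     ]
[[332.91053253 250.66723429]
 [332.96604888 260.96982049]
 [332.72447653 216.13942557]]
```

View pics/start.png

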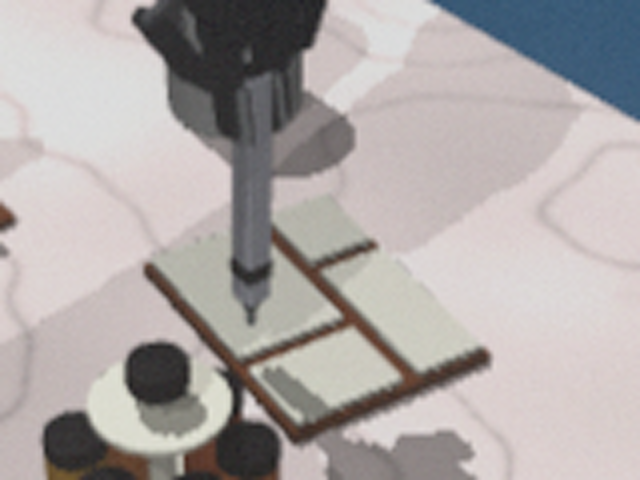

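The side picture shows the pen upright, with its nib tip at crop (251,322), i.e. (332.8,250.5). The expected projection is (332.9,250.7), so it sits over the joint's start. Press in gently, reading averaged force.

```bash
cat >> t.py <<'E'
AL,OFF=80,.0585
ux,uy=frame(-93.15)
def pose(x,y,c): return hand(stand(x,y,.010-c+.109),ez,uy,AL,OFF)[:2]   # nib pressed in by c
def fz(n=15):
    v=[]
    for _ in range(n): dwell(.02); v.append(state()["wrist_force"])
    return np.mean(v,0),np.std(v,0)/n**.5
E
python3 - <<'E'
from t import *
X=(-.063,-.03)
servo_line(*pose(*X,-.012),velocity=.06); b=fz(20); print("base",np.round(b,2))
for c in (.001,.003,.0045):
    p,o=pose(*X,c); servo_line(p,o,velocity=.02); f=fz(); e=state()["eef_pos"]-p
    print(c,"dF",np.round(f[0]-b[0],2),"+-",np.round(f[1],2),"err mm",np.round(e*1e3,2))
say()
E
```

```text
base [[ 0.06 -0.03 -0.24]
 [ 0.11  0.1   0.13]]
0.001 dF [-0.22  0.2   0.96] +- [0.08 0.12 0.14] err mm [-0.    0.01  0.07]
0.003 dF [-0.26  0.16  1.4 ] +- [0.14 0.11 0.13] err mm [0.02 0.   0.02]
0.0045 dF [-0.37  0.19  2.  ] +- [0.12 0.09 0.11] err mm [0.02 0.03 0.03]
 t33.6 p [0.5416 0.0123 0.1546] o [180.   10.   86.9] q [  5  31 -25 107  28  52 -39] op 0.0172 F [-1.22  0.21  2.66]
```

The slope fits 250 N/m, with the nib truly about 5.5 mm in and down on the joint's floor. Draw.

```bash
python3 - <<'E'
from t import *
C=.004
for x,y in ((.015,-.03),(.015,.03),(.063,.03)):
    p,o=pose(x,y,C); servo_line(p,o,velocity=.026); f=fz(8); print((x,y),"F",np.round(f[0],2),"err mm",np.round((state()["eef_pos"]-p)*1e3,2))
say("finish")
E
```

```text
(0.015, -0.03) F [-0.75  0.03  1.45] err mm [0.05 0.01 0.01]
(0.015, 0.03) F [-0.12 -0.88  1.46] err mm [-0.    0.01  0.01]
(0.063, 0.03) F [-1.3  -0.1   1.55] err mm [-0.02  0.    0.04]
finish t41.6 p [0.6754 0.0517 0.1551] o [180.   10.   86.9] q [  0  42 -23  84  28  63 -36] op 0.0176 F [-1.97  0.16  1.06]
```

Steady force through both bends, about 4.5 to 5 mm pressed in. Lift straight out and take the pen back to the rest.

```bash
python3 - <<'E'
from gauge import *
from t import pose
n=(-rx+ez)/2**.5
servo_line(*pose(.063,.03,-.04),velocity=.06); servo_line(*pose(.063,.03,-.20),velocity=.25); print(gauge(80))
OFF=.0592
p,o,z=hand(MID+.004*rt+.24*ez,rt,ry,80,OFF); goto(p,o); say("high"); print(gauge(80))
p,o,z=hand(MID+.004*rt+.015*ez+.002*n,rt,ry,80,OFF); servo_line(p,o,velocity=.15); g=gauge(80); print(g, "nominal tip",MID+.004*rt+.015*ez+.002*n-.109*rt)
print(servo_line(p-.0155*ez,velocity=.03,guard=2.5)); say("low")
grip(.05); dwell(.3); servo_line(state()["eef_pos"]-.11*z,velocity=.15); say("back")
d={k:read_camera(k) for k in("side","top","wrist")}
from h import cloud
for k in d:
    W=cloud(d[k]); q=W-MID; A=q@rt; Y=q@ry; N=q@n
    m=(abs(N-.009)<.006)&(abs(Y)<.016)&(A>.018)&(A<.12); print(k,m.sum(),"tail",np.percentile(A[m],99) if m.sum() else 0,"N",np.median(N[m]) if m.sum() else 0,"Y",np.percentile(Y[m],[1,99]) if m.sum() else 0)
im=[cv2.resize(d["side"]["image"][60:300,190:510],(400,300)),cv2.resize(d["wrist"]["image"],(400,300))]
cv2.imwrite("pics/end.png",np.hstack(im)[...,::-1])
E
```

```text
{'al': np.float32(78.89), 'n': 2379, 'face': 0.0083, 'off': 0.0577, 'tip': array([0.675 , 0.0572, 0.2091]), 'lean': np.float64(1.08), 'ax': array([ 9.75995019e-04, -1.88912206e-02,  9.99821068e-01])}
high t44.4 p [0.479  0.2615 0.3772] o [-180.   -35.    86.8] q [ 23  15 -48 105 -26  52 -11] op 0.0172 F [-0.03 -0.43 -1.02]
{'al': np.float32(78.93), 'n': 2336, 'face': 0.0086, 'off': 0.0556, 'tip': array([0.4849, 0.3689, 0.2779]), 'lean': np.float64(46.03), 'ax': array([-0.03964289, -0.71864746,  0.69424363])}
{'al': np.float32(78.92), 'n': 2343, 'face': 0.0086, 'off': 0.0554, 'tip': array([0.4847, 0.3707, 0.0554]), 'lean': np.float64(46.08), 'ax': array([-0.04033141, -0.71917413,  0.69365839])} nominal tip [0.48432758 0.37146485 0.050168  ]
False
low t46.9 p [0.4784 0.2635 0.1382] o [-180.   -35.    86.8] q [ 17  37 -45 119 -22  20  -2] op 0.0170 F [ 0.58 -0.72 -0.38]
back t48.5 p [0.4746 0.2007 0.228 ] o [-180.   -35.    86.9] q [ 29  27 -48 117 -23  35   1] op 0.0498 F [ 0.28 -0.53 -0.03]
side 26 tail 0.09012810246784453 N 0.005200913478229954 Y [-0.01122171  0.00664261]
top 234 tail 0.08813588218261086 N 0.010071279073263514 Y [-0.00924369  0.00825541]
wrist 1563 tail 0.0877628271056261 N 0.010295887119622087 Y [-0.00851134  0.00909742]
```

View pics/end.png

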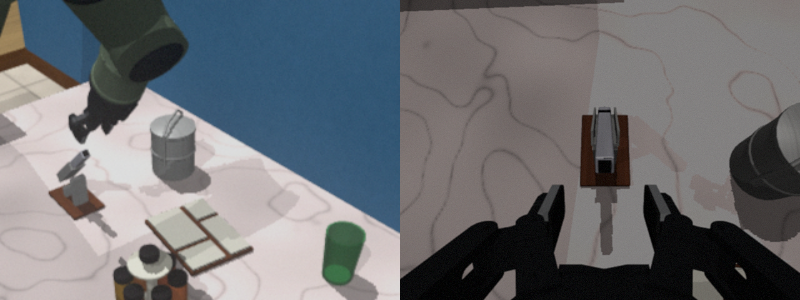

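The pen lies in the trough, matching the first laying (top camera tail at 88.1 mm vs 88.4 mm then). The gripper is clear of it, and the tiffin, tumbler and carousel stand as before. Hand it in.

```bash
python3 -c "
from workcell import *
dwell(.3); print(sign_off()); print(state()['time_s'])"
```

```text
the job is handed in; nothing more can be done
None
the job is handed in; nothing more can be done
```

The job is handed in at about 49 s on the robot's clock, verdict not shown: the joint was drawn end to end with the nib about 5 mm in, and the pen is back in its rest, let go; the first tail grasp slipped (the nib probably caught the trough as the pen was turned upright), so I laid the pen back and took it again.

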